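# Bring the drill station back into service

## Robot

A 6-joint arm with a two-finger parallel gripper is mounted at the origin on the work surface. World frame = base frame: x ahead of the robot, y to its left, z up, the work surface at z = 0. Lengths are in m, angles in rad, forces in N, time in s.
With the tool pointing down it reaches from about 0.275 to 1 m from the base axis. Payload 8.4 kg.
Tool frame: the origin (TCP) lies midway between the tips of the shut fingers; the grasp point (between the pads) lies 19 mm behind it; z points along the fingers, y is the line along which they close (so a half turn about z gives the same grasp; the last joint's range is limited). The gripper opens to 85 mm and grips with 20 to 120 N. Pads are 22 mm wide; open, the fingers measure 114 mm over their backs; the gripper's body (76 mm by 85 mm) begins 54 mm behind the grasp point. The pads swing forward as they close: fully open they stand 13 mm farther back than shut.
Start: joints at [1.29, 0.353, 1.633, -0, 1.155, -0.002], TCP at [0.172, 0.601, 0.231] pointing down, gripper open.
Joint ranges: [-2.63, 2.63], [-0.92, 2.1], [0.06, 2.66], [-1.3, 4.44], [0, 2.69], [-3.02, 3.02]. Speed limits (rad/s): [2.22, 2.22, 2.79, 3.14, 3.14, 3.14].

## Interface

Orientations are given as [roll, pitch, yaw] about the fixed x, y, z axes, in that order (R = Rz(yaw) Ry(pitch) Rx(roll)).
In Python, from cell import * gives the robot as it stands. The module is installed in compiled form; this text tells all that it offers.
- The arm moves only by the tool send_rows, never from a script. Its argument "increments" is a list of rows, each a list of 7 numbers: the shift along the world's x, y, z in m, then the turn, a rotation vector about the world's x, y, z in rad, then the closure, from -1 (fully open) to 1 (shut). A call has 1 to 5 rows; each row shifts and turns the commanded pose from where the row before left it; what a row does not reach is not made up. A row lasts 1/10 s, in which the tool goes at most 50 mm and 8.59 degrees, less where a joint would pass 70% of its speed; a pose out of reach is approached as far as the arm can. A call with a gripper value outside its range is refused whole. The fingers move at their own pace and stop on an object; "force" is the grip in N (left out, the last holds). Time passes only in rows, so rows that do not move let the fingers close. It gives the time, the measured TCP pose, the force, the opening and the grip force at its end, in the units of the state.
- state(): the state, without advancing time (a new reading comes with each control period).
- camera(name): name is "side" or "top"; returns (picture, depth): 420x560x3 uint8, red, green, blue; 420x560 float32, m along the optical axis (not along the pixel's ray), 0 where there is no reading.
- camera_params(name): a dict with "mtx" (3x3 intrinsics, pixels), "rvec" (rotation vector, rad) and "tvec" (3), from world to camera coordinates, as OpenCV has them. Camera axes: x right, y down, z forward; pixel columns grow to the right and rows downward; lengths in m; the calibration is good to about 2 mm. A picture is of the moment at which its call begins. camera_params takes no time and is no camera call.
- close_job(): hands the job in; it is judged then, once.
The state is a dict: "t": time; "q": joint angles; "joint_vel": joint speeds; "effort": joint torques, N m; "eef_pos": TCP position; "orientation": TCP orientation; "contact_force": force on the tool from outside, world axes, zero at the start; "moment": the same for the moment, N m; "width": finger opening in m; "finger_force": force on a finger pad.
Only numpy, scipy, OpenCV 4.12 (cv2) and the standard library are available. Lean on these libraries where they do the work, as an engineer would, in place of code of your own. Each camera call takes 0.05 s, during which the arm holds its last target. There are 200 camera calls.

## Task

The chips are swept up, so bring the drill station back into service: push the chip bin's open steel flap down until it is fully shut, then press the raised end of the rocker on the control station all the way down so that it tips over and stays, and then press the small round flat-topped start button fully down for a moment and let it spring back. Keep to that order and do not press the wide mushroom-headed stop button. Leave the brush, magnet wand, chuck key and aluminium block where they lie.

Things in the scene. Friction and masses are not known exactly. Their poses are not given: they have to be found in the camera images.
- bin: fixed grey open-topped sheet-steel chip bin, 170 (its x) x 200 (its y) x 90 mm high, standing on the table; origin at the centre of its underside, z up. The flap is hinged along the top of its +x side (far from the robot). It may stand left or right of the middle, turned up to 0.3 rad
- flap (a joint): opening angle of the bin's bare steel flap in rad: 0 = shut, lying level on the bin; it starts 0.35 to 0.75, the edge nearest the robot raised. The hinge is stiff (about 0.6 N m), so the flap stays where it is left; pushing down near the free edge takes about 3 to 5 N
- flap_hinge (a point): point on the flap's hinge line, mid-width, 90 mm above the table. The hinge line runs along the bin's y axis. The flap is a 4 mm plate, 206 mm wide, reaching 180 mm from the hinge line towards the bin's -x, with a small lip turned down at its free edge; its underside lies in the plane of the hinge line
- flap_push (a point): point on the flap's upper face, mid-width, 125 mm from the hinge line: a good place to push; it moves with the flap, and with the flap shut it is 94 mm above the table
- station: fixed grey steel control box, 110 (its x) x 270 (its y) x 60 mm high, flat top; origin at the centre of its underside, z up, turned up to 0.3 rad, on the other side from the bin. On its top, in a row along its y axis 85 mm apart and in any order, stand the rocker, the start button and the stop button, all with black moving parts in aluminium housings
- rocker (a joint): angle of the rocker in rad: 0 = not yet pressed, the end of the paddle towards the station's -x (towards the robot) raised; 0.28 = tipped fully over, that end down. Black flat paddle 66 (along the station's x) x 34 x 8 mm in a housing 84 x 50 x 20 mm, pivoting about its middle 30 mm above the station's top; no spring, it stays where it is left; about 3 N tips it
- rocker_press (a point): point on the upper face of the rocker's raised end, on its centre line, 24 mm from the pivot: where to press; it moves with the rocker, about 7 mm down over the full swing
- start (a joint): travel of the start button in m: 0 = out, 0.006 = fully down (takes 5 N); springs back. Black flat-topped cylinder 30 mm across in a round housing 46 mm across and 12 mm high
- start_top (a point): centre of the start button's top face, 22 mm above the station's top when out; it moves with the button
- stop (a joint): travel of the stop button in m: 0 = out, 0.006 = fully down; springs back. Black mushroom head 54 mm across. Not to be pressed
- stop_top (a point): top centre of the stop button's mushroom head, 40 mm above the station's top
- brush: loose bench brush with a wooden handle lying on the table, 261 mm long along its x, 42 mm wide, 57 mm high; origin at table level, 55 mm from the middle of the bristle head, towards the handle (-x). To be left alone
- wand: loose magnet sweeper wand lying on the table, 335 mm long along its x, 40 mm wide, 30 mm high; origin under its middle. To be left alone
- key: loose steel T-shaped chuck key lying on the table, 97 mm long along its x, cross bar 102 mm over its end balls, 22 mm high; origin under its shank. To be left alone
- block: loose cast aluminium block, 60 x 50 x 40 mm high; origin under its middle. To be left alone

How it is judged:
On the way, in this order (a step that is already met when the one before it is completed fails the run):
1. the flap is pushed fully shut (value of joint flap below 0.04 rad), for 0.2 s.
2. the raised end of the rocker is pressed right down (value of joint rocker above 0.23 rad), for 0.2 s.
3. the start button is pressed fully down (value of joint start above 0.0048 m), for 0.1 s.
At the end, for the whole second after the job is handed in: the flap is shut (within 0.04 rad), the rocker is tipped over (beyond 0.23 of 0.28 rad), the start and stop buttons are out (within 1.5 mm), and the brush, wand, key and block lie at rest (value of joint flap below 0.04 rad and value of joint rocker above 0.23 rad and value of joint each of start, stop below 0.0015 m and linear speed of each of brush, wand, key, block below 0.02 m/s); the robot touches nothing.
It fails at once if the rocker is tipped while the flap is still open (value of joint rocker above 0.1 rad and value of joint flap above 0.06 rad).
It fails at once if the start button is pressed before the flap is shut and the rocker tipped (value of joint start above 0.003 m and (value of joint flap above 0.06 rad or value of joint rocker below 0.2 rad)).
It fails at once if the stop button is pressed (value of joint stop above 0.003 m).
It fails at once if the flap is lifted further open instead of pushed shut (value of joint flap above 0.9 rad).
It fails at once if the brush, wand, key or block is lifted or moved more than 30 mm (distance of any of brush, wand, key, block from where it was at the start of the episode above 0.03 m or height (world z) of any of brush, wand, key, block above 0.02 m).
It also fails if it takes over 45 s, if anything falls off the work surface, if the arm or the gripper's body presses on something with over 40 N, if the wrist force passes 120 N, or if a joint passes its speed limit or range.

## Working session

There is one attempt and no reset: what is moved stays moved. The work goes in short steps, Python scripts to look and compute and a tool call to move; the robot and the scene stay as the last step left them, time stands still between calls to the robot, and variables do not carry over. Pictures are saved under pics/ and viewed, at most 10 in all, crops included, and the job is handed in when it is done.

Besides the shell and the picture viewer there is one more tool, called after ">>>" as name(argument=value, ...) on one line, values as JSON. send_rows: Moves the arm, as the interface text tells. Its arguments: {"type":"object","properties":{"increments":{"type":"array","items":{"type":"array","items":{"type":"number"}}},"force":{"type":"number"}},"required":["increments"]}

```bash
mkdir -p pics; cat > h.py <<'E'
from cell import *
import numpy as np, cv2
def snap(n,f):
    im,d=camera(n); cv2.imwrite(f'pics/{f}.png',im[:,:,::-1]); np.savez(f'pics/{f}.npz',im=im,d=d); return im,d
def cloud(n,d):
    p=camera_params(n); K=np.array(p['mtx']); R,_=cv2.Rodrigues(np.array(p['rvec'],float)); t=np.array(p['tvec'],float).ravel()
    v,u=np.mgrid[:d.shape[0],:d.shape[1]]
    c=np.stack([(u-K[0,2])/K[0,0]*d,(v-K[1,2])/K[1,1]*d,d],-1)
    w=(c-t)@R; w[d<=0]=np.nan; return w
def brief():
    s=state(); print({k:np.round(s[k],4).tolist() for k in('t','q','eef_pos','orientation','contact_force','width')})
E
python3 - <<'E'
from h import *
brief()
for n in('top','side'):
    im,d=snap(n,n+'0'); w=cloud(n,d); print(n,np.nanmin(w,(0,1)),np.nanmax(w,(0,1)),(d<=0).mean())
E
```

```text
{'t': 0.0, 'q': [1.2896, 0.3536, 1.6341, 0.0, 1.1552, -0.0024], 'eef_pos': [0.1719, 0.6004, 0.2306], 'orientation': [-3.1402, -0.0, 2.8628], 'contact_force': [0.5356, -0.1378, -0.3032], 'width': 0.085}
top [ 0.16437105 -1.12551192 -0.76936673] [1.6125222  1.11823353 0.16412789] 0.0038860544217687075
side [-0.6940385  -0.54370786 -0.78107746] [2.48461887 2.23068955 0.40625787] 0.004281462585034013
```

View pics/top0.png

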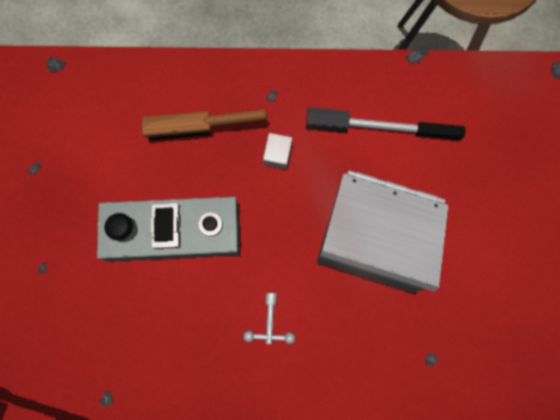

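View pics/side0.png

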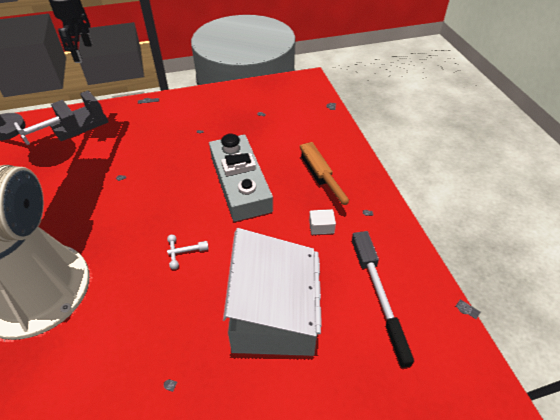

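The top view shows the station with the stop mushroom at (118,227), the rocker at (164,225) and the start button at (209,223). The flap is at about (390,230), with its hinge at the upper edge from (350,175) to (446,203). The arm isn't over anything. Next I'll measure from both views.

```bash
python3 - <<'E'
from h import *
W={}
for n in('top','side'):
    z=np.load(f'pics/{n}0.npz'); W[n]=cloud(n,z['d']); 
def at(n,u,v,r=2):
    p=W[n][v-r:v+r+1,u-r:u+r+1].reshape(-1,3); return np.round(np.nanmedian(p,0),4)
for nm,a,b in [('stop',(118,225),(230,140)),('start',(209,223),(246,185)),('rockpad',(164,225),(238,160)),('st_top',(187,240),(245,205)),('block',(277,150),(321,215)),('keybar',(269,338),(172,252)),('table',(240,300),(150,320))]:
    print(nm,at('top',*a),at('side',*b))
# flap planes
def plane(P):
    P=P[~np.isnan(P).any(1)]; c=np.median(P,0)
    for _ in range(4):
        _,_,V=np.linalg.svd(P-c,full_matrices=False); n=V[2]*np.sign(V[2][2]); r=(P-c)@n; k=abs(r)<max(.002,2.5*r.std()); P=P[k]; c=P.mean(0)
    return n,c,r.std(),len(P)
for n,poly in (('top',[(352,185),(440,208),(432,275),(332,252)]),('side',[(242,240),(308,255),(308,325),(236,305)])):
    m=np.zeros((420,560),np.uint8); cv2.fillPoly(m,[np.array(poly)],1)
    nn,c,s,N=plane(W[n][m>0]); print(n,'flap n',nn.round(4),'c',c.round(4),s,N,'tilt',np.arccos(nn[2]),'az',np.arctan2(nn[1],nn[0]))
    for p in poly: print(at(n,*p,1))
# station top: mask by height and region
for n in W:
    w=W[n]; m=(w[...,1]>.05)&(w[...,1]<.65)&(w[...,0]>.3)&(w[...,0]<.75)&(abs(w[...,2]-.06)<.006)
    m=m.astype(np.uint8); k,l,st,_=cv2.connectedComponentsWithStats(m); i=1+st[1:,4].argmax()
    P=w[l==i]; r=cv2.minAreaRect((P[:,:2]*1000).astype(np.float32)); print(n,'station',r,np.median(P[:,2]))
    # dark / aluminium components above station
    im=np.load(f'pics/{n}0.npz')['im']; box=cv2.boxPoints(r)
    ins=cv2.pointPolygonTest
    dark=((im.max(2)<60)&(w[...,2]>.068)&(w[...,2]<.12)&(w[...,1]>.05)&(w[...,1]<.65)&(w[...,0]>.3)&(w[...,0]<.75)).astype(np.uint8)
    k,l,st,_=cv2.connectedComponentsWithStats(dark)
    for i in range(1,k):
        if st[i,4]>25:
            P=w[l==i]; print('  dark',st[i],P.mean(0).round(4),P.min(0).round(3),P.max(0).round(3))
E
```

```text
stop [0.5255 0.2966 0.0986] [0.5234 0.2893 0.0969]
start [0.5343 0.1301 0.0813] [0.5315 0.1217 0.0804]
rockpad [0.5274 0.2121 0.0932] [0.5286 0.2053 0.0938]
st_top [0.5046 0.1743 0.0584] [0.5184 0.0804 0.0517]
block [0.6953 0.0023 0.0394] [0.6982 0.0089 0.0383]
keybar [0.3201 0.0143 0.0146] [0.3205 0.0115 0.0134]
table [ 0.3928  0.0736 -0.0007] [ 0.2541 -0.1508 -0.0003]
top flap n [ 0.3579 -0.1083  0.9274] c [ 0.5152 -0.1998  0.1304] 0.001173098461724667 6603 tilt 0.3832824296022685 az -0.29385620476365315
[ 0.6058 -0.1401  0.1017]
[ 0.5634 -0.3047  0.0992]
[ 0.434  -0.2659  0.1527]
[ 0.4713 -0.0942  0.1594]
side flap n [ 0.3572 -0.1078  0.9278] c [ 0.5214 -0.2044  0.1276] 0.0011374847614409789 4731 tilt 0.3823873373610456 az -0.2930608714487245
[ 0.4784 -0.1067  0.1542]
[ 0.6133 -0.1416  0.1002]
[ 0.5639 -0.2995  0.1007]
[ 0.4369 -0.252   0.1536]
top station ((529.4488525390625, 214.57220458984375), (110.62789916992188, 270.1876525878906), 3.2609570026397705) 0.05911671526866884
  dark [155 209  17  32 524] [0.5284 0.214  0.0934] [0.498 0.197 0.087] [0.559 0.231 0.1  ]
  dark [105 214  28  27 601] [0.5231 0.296  0.095 ] [0.498 0.273 0.068] [0.548 0.323 0.101]
  dark [203 217  13  13 122] [0.5339 0.1293 0.0813] [0.522 0.118 0.078] [0.546 0.141 0.086]
side station ((530.4205322265625, 213.74996948242188), (110.18282318115234, 274.3929748535156), 3.3618340492248535) 0.05884568621462899
  dark [221 134  18  13 180] [0.5232 0.2912 0.0939] [0.5   0.271 0.085] [0.547 0.318 0.102]
  dark [225 154  26  11 204] [0.5278 0.2117 0.0929] [0.497 0.195 0.083] [0.561 0.232 0.099]
  dark [242 179  10  10  76] [0.5336 0.1265 0.0796] [0.522 0.115 0.073] [0.546 0.141 0.084]
```

Both views agree. The flap is open 0.383 rad with a bin yaw of −0.293, and the station yaw is about 0.06. Heights match the text: start 0.081, rocker about 0.093, stop 0.099. The targets are:
- **Flap push:** about (0.478, −0.189), with z going from 0.145 to 0.094.
- **Rocker:** (0.5045, 0.212).
- **Start:** (0.534, 0.129).

I'll shut the fingers and travel to the flap at the current height.

>>> send_rows(increments=[[0.015,-0.04,0,0,0,0,1],[0.015,-0.04,0,0,0,0,1],[0.015,-0.04,0,0,0,0,1],[0.015,-0.04,0,0,0,0,1],[0.015,-0.04,0,0,0,0,1]], force=30)

```text
t: 0.6
eef_pos: [0.2471, 0.3991, 0.231]
orientation: [-3.141, -0.0, 2.863]
contact_force: [1.0, 0.4, 0.5]
width: 0.012
finger_force: 0.0
```

>>> send_rows(increments=[[0.015,-0.04,0,0,0,0,1],[0.015,-0.04,0,0,0,0,1],[0.015,-0.04,0,0,0,0,1],[0.015,-0.04,0,0,0,0,1],[0.015,-0.04,0,0,0,0,1]])

```text
t: 1.1
eef_pos: [0.3221, 0.1992, 0.2313]
orientation: [3.142, 0.0, 2.863]
contact_force: [1.5, -0.0, -0.3]
width: -0.0005
finger_force: 0.0
```

>>> send_rows(increments=[[0.015,-0.04,0,0,0,0,1],[0.015,-0.04,0,0,0,0,1],[0.015,-0.04,0,0,0,0,1],[0.015,-0.04,0,0,0,0,1],[0.015,-0.04,0,0,0,0,1]])

```text
t: 1.6
eef_pos: [0.3971, -0.0009, 0.2313]
orientation: [3.141, 0.0, 2.863]
contact_force: [1.5, 0.2, 0.4]
width: 0.0
finger_force: 0.0
```

>>> send_rows(increments=[[0.015,-0.04,0,0,0,0,1],[0.015,-0.04,0,0,0,0,1],[0.015,-0.04,0,0,0,0,1],[0.015,-0.04,0,0,0,0,1],[0,0,0,0,0,0,1]])

```text
t: 2.1
eef_pos: [0.4586, -0.1632, 0.2312]
orientation: [-3.14, 0.002, 2.86]
contact_force: [0.1, 0.2, -0.1]
width: 0.0001
finger_force: 0.0
```

>>> send_rows(increments=[[0.019,-0.025,-0.02,0,0,0,1],[0,0,-0.03,0,0,0,1],[0,0,-0.02,0,0,0,1],[0,0,-0.015,0,0,0,1],[0,0,-0.01,0,0,0,1]])

```text
t: 2.6
eef_pos: [0.4751, -0.1834, 0.135]
orientation: [3.141, -0.002, 2.863]
contact_force: [-0.7, 0.2, 3.3]
width: -0.0
finger_force: 1.1
```

>>> send_rows(increments=[[0,0,-0.01,0,0,0,1],[0,0,-0.01,0,0,0,1],[0,0,-0.01,0,0,0,1],[0,0,-0.005,0,0,0,1],[0,0,0,0,0,0,1]])

```text
t: 3.1
eef_pos: [0.4757, -0.184, 0.1006]
orientation: [3.141, -0.001, 2.863]
contact_force: [-0.1, -0.0, 0.6]
width: 0.0002
finger_force: 0.0
```

>>> send_rows(increments=[[0,0,-0.003,0,0,0,1],[0,0,-0.003,0,0,0,1],[0,0,-0.002,0,0,0,1],[0,0,-0.001,0,0,0,1],[0,0,0,0,0,0,1]])

```text
t: 3.6
eef_pos: [0.4762, -0.1842, 0.0939]
orientation: [-3.142, 0.0, 2.863]
contact_force: [-6.8, 2.6, 23.3]
width: -0.0
finger_force: 11.5
```

The flap is at its stop: the reaction rose to 23 N at z = 0.094. I'll lift off and check it with the camera.

>>> send_rows(increments=[[0,0,0,0,0,0,1],[0,0,0.02,0,0,0,1],[0,0,0.04,0,0,0,1],[0,0,0.04,0,0,0,1],[0.003,0.036,0,0,0,0,1]])

```text
t: 4.1
eef_pos: [0.4826, -0.1512, 0.1975]
orientation: [-3.14, 0.01, 2.86]
contact_force: [1.3, -0.4, 0.4]
width: -0.0002
finger_force: 0.0
```

>>> send_rows(increments=[[0.003,0.04,0,0,0,0,1],[0.003,0.04,0,0,0,0,1],[0.003,0.04,0,0,0,0,1],[0.003,0.04,0,0,0,0,1],[0.003,0.04,0,0,0,0,1]])

```text
t: 4.6
eef_pos: [0.4942, 0.0535, 0.1925]
orientation: [3.141, 0.001, 2.863]
contact_force: [1.1, -0.5, -0.1]
width: -0.0001
finger_force: 0.0
```

```bash
python3 - <<'E'
from h import *
im,d=snap('side','side1'); w=cloud('side',d); brief()
x,y,z=w[...,0]-.6024,w[...,1]+.2261,w[...,2]
bx=x*.957-y*.289; by=x*.289+y*.957
m=(bx>-.16)&(bx<-.03)&(abs(by)<.07)&(z>.06)&(z<.13)
A=np.c_[bx[m],by[m],np.ones(m.sum())]; print(np.linalg.lstsq(A,z[m],rcond=None)[0],m.sum(),np.median(z[m]))
E
```

```text
{'t': 4.65, 'q': [0.112, 0.1993, 1.9403, 0.0031, 1.0, -1.1821], 'eef_pos': [0.4947, 0.0581, 0.1926], 'orientation': [3.1384, 0.0008, 2.8632], 'contact_force': [0.615, 3.9887, 0.5876], 'width': -0.0004}
[ 0.00022627 -0.00081254  0.09324689] 3763 0.09325009286762687
```

The flap is level (slope 0.0002, z = 0.093). Next is the rocker.

>>> send_rows(increments=[[0.003,0.04,0,0,0,0,1],[0.003,0.04,0,0,0,0,1],[0.003,0.04,0,0,0,0,1],[0,0.034,0,0,0,0,1],[0,0,0,0,0,0,1]])

```text
t: 5.15
eef_pos: [0.5034, 0.2094, 0.1924]
orientation: [3.14, 0.001, 2.866]
contact_force: [0.4, -1.3, -0.0]
width: -0.0
finger_force: 0.0
```

>>> send_rows(increments=[[0,0,-0.03,0,0,0,1],[0,0,-0.03,0,0,0,1],[0,0,-0.015,0,0,0,1],[0,0,0,0,0,0,1],[0,0,0,0,0,0,1]])

```text
t: 5.65
eef_pos: [0.5032, 0.2054, 0.1176]
orientation: [-3.141, -0.0, 2.862]
contact_force: [-0.7, 0.6, 0.4]
width: -0.0002
finger_force: 0.0
```

>>> send_rows(increments=[[0.001,0.0065,-0.01,0,0,0,1],[0,0,-0.008,0,0,0,1],[0,0,-0.003,0,0,0,1],[0,0,-0.003,0,0,0,1],[0,0,-0.001,0,0,0,1]])

```text
t: 6.15
eef_pos: [0.5038, 0.2125, 0.0922]
orientation: [-3.142, -0.001, 2.863]
contact_force: [-2.6, 1.2, 2.4]
width: 0.0
finger_force: 1.9
```

>>> send_rows(increments=[[0,0,-0.001,0,0,0,1],[0,0,-0.001,0,0,0,1],[0,0,-0.0005,0,0,0,1],[0,0,0,0,0,0,1]])

```text
t: 6.55
eef_pos: [0.5038, 0.2125, 0.0909]
orientation: [3.141, -0.0, 2.863]
contact_force: [-6.1, 0.7, 14.8]
width: -0.0001
finger_force: 7.9
```

>>> send_rows(increments=[[0,0,-0.001,0,0,0,1],[0,0,0,0,0,0,1],[0,0,0,0,0,0,1]])

```text
t: 6.85
eef_pos: [0.5039, 0.2126, 0.0906]
orientation: [3.141, -0.0, 2.863]
contact_force: [-10.4, -0.0, 23.5]
width: -0.0002
finger_force: 12.8
```

>>> send_rows(increments=[[0,0,0.02,0,0,0,1],[0.01,-0.035,0.03,0,0,0,1],[0.02,-0.045,0,0,0,0,1],[0,0,0,0,0,0,1],[0,0,0,0,0,0,1]])

```text
t: 7.35
eef_pos: [0.5344, 0.1312, 0.1389]
orientation: [3.142, 0.0, 2.86]
contact_force: [-0.0, 0.4, 0.8]
width: -0.0003
finger_force: 0.0
```

```bash
python3 - <<'E'
from h import *
brief()
im,d=snap('side','side2')
for n,f in(('side','side0'),('side','side2')):
    z=np.load(f'pics/{f}.npz'); w=cloud(n,z['d']); m=(z['im'].max(2)<60)&(w[...,2]>.08)&(w[...,2]<.103)&(abs(w[...,1]-.2135)<.02)&(abs(w[...,0]-.5285)<.035)
    P=w[m]; print(f,m.sum(),np.linalg.lstsq(np.c_[P[:,0]-.5285,np.ones(len(P))],P[:,2],rcond=None)[0])
cv2.imwrite('pics/c2.png',cv2.resize(im[90:260,150:350,::-1],(800,600)[:1]*1+(680,) if 0 else (700,595)))
E
```

```text
{'t': 7.35, 'q': [0.2381, 0.3467, 1.877, -0.0003, 0.9175, -1.0513], 'eef_pos': [0.5344, 0.1312, 0.1389], 'orientation': [3.1416, 0.0004, 2.8604], 'contact_force': [-0.008, 0.4341, 0.7852], 'width': -0.0003}
side0 204 [-0.12710805  0.09284514]
side2 103 [0.12937959 0.09199663]
```

View pics/c2.png

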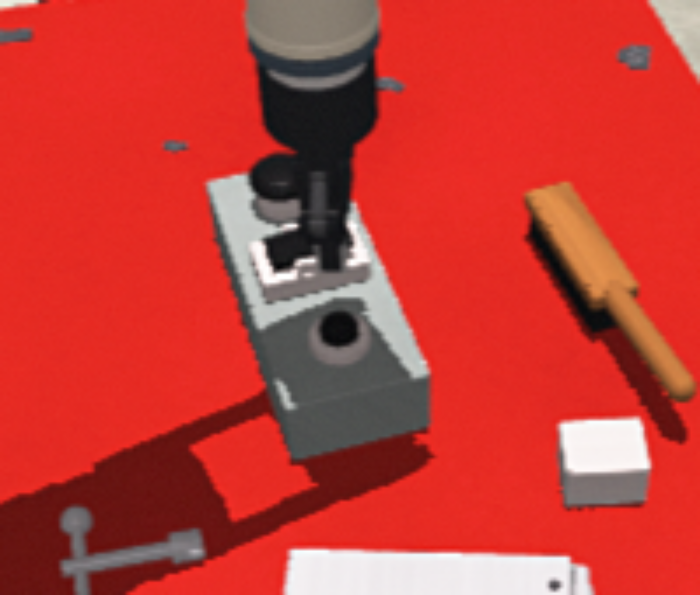

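The crop shows the tool above the start button at (340,328) and the brush, key and block undisturbed. The rocker slope has reversed from −0.127 to +0.129, so it has tipped over. The start button is next.

>>> send_rows(increments=[[0,-0.0025,-0.03,0,0,0,1],[0,0,-0.02,0,0,0,1],[0,0,-0.008,0,0,0,1],[0,0,-0.003,0,0,0,1],[0,0,-0.002,0,0,0,1]])

```text
t: 7.9
eef_pos: [0.5335, 0.1304, 0.076]
orientation: [-3.141, -0.001, 2.864]
contact_force: [-4.8, 0.2, 9.2]
width: -0.0003
finger_force: 4.8
```

>>> send_rows(increments=[[0,0,-0.001,0,0,0,1],[0,0,-0.001,0,0,0,1],[0,0,0,0,0,0,1]])

```text
t: 8.2
eef_pos: [0.5336, 0.1304, 0.0758]
orientation: [3.141, -0.001, 2.863]
contact_force: [-9.8, 1.2, 19.5]
width: -0.0
finger_force: 9.6
```

The button is on its stop (19.5 N at z = 0.0758). I'll hold it briefly, then lift and check.

>>> send_rows(increments=[[0,0,0,0,0,0,1],[0,0,0,0,0,0,1],[0,0,0.02,0,0,0,1],[0,0,0.04,0,0,0,1],[0,0,0.04,0,0,0,1]])

```text
t: 8.7
eef_pos: [0.5341, 0.1301, 0.1755]
orientation: [3.141, 0.0, 2.863]
contact_force: [1.5, 0.5, -0.4]
width: -0.0001
finger_force: 0.0
```

>>> send_rows(increments=[[-0.04,-0.02,0.03,0,0,0,1],[-0.04,-0.02,0.02,0,0,0,1],[-0.04,-0.02,0,0,0,0,1],[-0.03,-0.02,0,0,0,0,1],[0,0,0,0,0,0,1]])

```text
t: 9.2
eef_pos: [0.3836, 0.05, 0.2223]
orientation: [-3.141, 0.0, 2.862]
contact_force: [0.9, -0.6, 0.0]
width: -0.0001
finger_force: 0.0
```

```bash
python3 - <<'E'
from h import *
for n in('top','side'):
    im,d=snap(n,n+'3'); w=cloud(n,d)
    m=(im.max(2)<60)&(w[...,2]>.08)&(w[...,2]<.103)&(abs(w[...,1]-.2135)<.02)&(abs(w[...,0]-.5285)<.035)
    P=w[m]
    if len(P)>20: print(n,len(P),'rocker',np.linalg.lstsq(np.c_[P[:,0]-.5285,np.ones(len(P))],P[:,2],rcond=None)[0])
    for nm,c in(('start',(.534,.129)),('flap',(.483,-.19)),('stop',(.523,.295))):
        k=np.hypot(w[...,0]-c[0],w[...,1]-c[1])<.008; print(n,nm,np.nanmedian(w[k][:,2]),k.sum())
brief()
E
```

```text
top 557 rocker [0.13909177 0.09304053]
top start 0.0815714540963628 55
top flap 0.09359924895284877 58
top stop 0.09776556045257048 60
side 204 rocker [0.12893624 0.09204577]
side start 0.08176374078381632 18
side flap 0.09260675141907246 40
side stop 0.09749501255966125 24
{'t': 9.3, 'q': [0.1278, -0.0177, 2.1088, 0.0001, 1.0469, -1.1636], 'eef_pos': [0.3876, 0.0513, 0.2228], 'orientation': [3.1401, 0.0032, 2.8621], 'contact_force': [0.6767, 0.484, -0.1871], 'width': 0.0001}
```

View pics/top3.png

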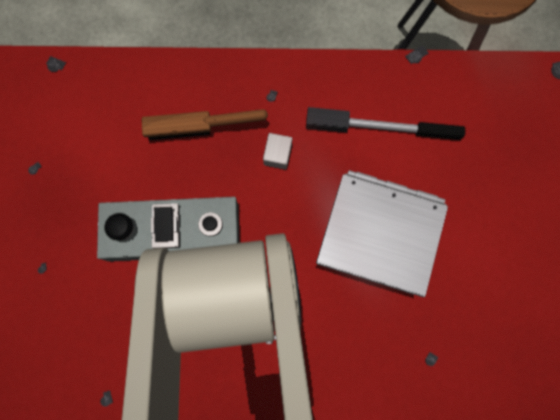

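The picture shows the flap shut at (385,235), the rocker tipped at (165,225), and the start button out at (209,223). The brush, wand and block are where they began, and the arm is clear of everything. The key is hidden under the arm, but nothing went near it below 0.19 m.

```bash
python3 -c "
from cell import *
print(close_job())"
```

```text
the job is handed in; nothing more can be done
None
```

The flap is shut, the rocker is tipped and the start button was pressed and sprang back, in that order and without touching stop; the job is handed in, no verdict was returned, and the chuck key was hidden by the arm in the last picture.

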